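Draw the bare heat-proof tile to the front of the cooling tray

ROBOT

A 7-joint arm with a two-finger parallel gripper is mounted at the origin on the work surface. World frame = base frame: x ahead of the robot, y to its left, z up, the work surface at z = 0. Lengths are in m, angles in rad, forces in N, time in s.
With the tool pointing down it reaches from about 0.35 to 0.9 m from the base axis. Payload 19.9 kg.
Tool frame: the origin (TCP) lies midway between the tips of the shut fingers; the grasp point (between the pads) lies 19 mm behind it; x points along the fingers, z is the direction in which the jaws open and shut, and the axes are right-handed (so a half turn about x gives the same grasp; the last joint's range is limited). The gripper opens to 94 mm and grips with 3 to 60 N. Pads are 16 mm wide; open, the fingers measure 119 mm over their backs; the gripper's body (75 mm by 177 mm) begins 78 mm behind the grasp point.
Start: joints at [-1.317, 0.417, -0.01, 1.614, 0.005, 1.111, -0.053], TCP at [0.182, 0.598, 0.205] pointing down, gripper open.
Joint ranges: [-2.81, 2.81], [-0.39, 2.02], [-1.27, 1.25], [0.06, 2.57], [-1.19, 4.33], [0.19, 2], [-2.82, 2.82]. Speed limits (rad/s): [1.89, 1.89, 2.39, 2.39, 3.01, 3.01, 3.01].

INTERFACE

Orientations are given as a unit quaternion [x, y, z, w].
In Python, from plant import r gives the robot as it stands.
- The arm moves only by the tool arm_command, never from a script. Its argument "moves" is a list of rows, each an object with "delta_rot": the turn, a rotation vector about the tool's x, y, z in degrees, a list of three; "travel": the shift along the tool's x, y, z in m, a list of three; "hand": the finger opening in m, from 0 to 0.094. A call has 1 to 12 rows; each row shifts and turns the commanded pose from where the row before left it, along the tool's axes as they then stand; what a row does not reach is not made up. A row lasts 1/10 s, in which the tool goes at most 50 mm and 8.59 degrees, less where a joint would pass 70% of its speed; a pose out of reach is approached as far as the arm can. A call is refused whole if a number of a shift passes 0.05 or a number of a turn 8.59, either way. A call with a gripper value outside its range is refused whole. The fingers move at their own pace and stop on an object; "grip_force" is the grip in N (left out, the last holds). Time passes only in rows, so rows that do not move let the fingers close. It gives the time, the measured TCP pose, the force and the opening at its end, in the units of the state.
- r.read_state(): the state, without advancing time (a new reading comes with each control period).
- r.capture(name): name is "side" or "top"; returns a dict with "image" (400x640x3 uint8, red, green, blue), "mtx" (3x3 intrinsics, pixels), "world_to_cam" (4x4, takes a point from world to camera coordinates). Camera axes: x right, y down, z forward; pixel columns grow to the right and rows downward; lengths in m; the calibration is good to about 2 mm. A picture is of the moment at which its call begins. There is no depth.
- r.finish_job(): hands the job in, once; it reports no verdict.
The state is a dict: "time_s": time; "qpos": joint angles; "dq": joint speeds; "joint_efforts": joint torques, N m; "ee_pos": TCP position; "tcp_rot": TCP orientation; "force": force on the tool from outside, world axes, zero at the start; "torque": the same for the moment, N m; "gripper_width": opening from 0.0 (shut) to 1.0 (fully open).
Only numpy, scipy, OpenCV 4.12 (cv2) and the standard library are available. Lean on these libraries where they do the work, as an engineer would, in place of code of your own. Each camera call takes 0.05 s, during which the arm holds its last target. There are 200 camera calls.

TASK

The next hot soil can is about to come out of the oven. In the white enamel tray, press down on top of the bare terracotta tile at the far end and drag it back along its lane towards you until it rests against the tray's near rim, lying flat. Leave the other tile in the tray, with the soil can standing on it, where it is.

Things in the scene. Friction and masses are not known exactly. Their poses are not given: they have to be found in the camera images.
- tray: White enamel tray with black rim, fixed, 310 (x) x 256 (y) mm, turned up to 15 deg. Origin: centre of its underside; +x to its far end, -x to its near rim. Floor 3 mm thick; rim walls 5 mm thick, 20 mm high; inside x = -150 to 150 mm. A rib 6 mm wide, 14 mm high along x at y = 0 parts two lanes 120 mm wide, centred at y = +63 and -63 mm.
- tile: Bare terracotta tile, 120 (x) x 110 (y) x 10 mm, 0.2-0.4 kg. Origin: centre of its underside. Flat at the far end of either lane, x along the tray's x; 5 mm play each side, under 10 mm behind: no room to grip it or push from behind. Slides easily: 8-15 N down from shut fingertips near its middle drags it. Against the near rim, its origin is at tray x = -90 mm.
- loaded_tile: The other terracotta tile, same size, at the far end of the other lane, carrying a soil can and a small white dish; two more soil cans (40 mm high) stand in its lane in front of it. Origin at the centre of its underside. To be left alone.
- can: Soil can standing on the loaded tile: plain open aluminium cylinder, 54 mm across, 40 mm high. Origin at the centre of its underside, z up.
Mind the look-alikes: they are no part of the job. What is shaped like the tile but black or purple is not meant.

How it is judged:
On the way:
1. the bare tile is dragged through the middle of its lane, flat, with the fingers pressing on it (x of tile in the frame of tray between -0.06 and 0.05 m and z of tile in the frame of tray below 0.008 m and contact force between the fingers and tile above 1 N), for 0.1 s.
At the end, for the whole second after the job is handed in: The bare tile lies flat and at rest on the tray's floor in its lane, its near edge within 12 mm of the near rim; the loaded tile and the soil can on it are within 20 mm of where they were, the can upright (x of tile in the frame of tray between -0.1 and -0.078 m and y of tile in the frame of tray between -0.09 and 0.09 m and z of tile in the frame of tray below 0.008 m and angle between tile's own z axis and vertical below 0.1 rad and linear speed of tile below 0.02 m/s and distance of each of loaded_tile, can from where it was at the start of the episode below 0.02 m and angle between can's own z axis and vertical below 0.2 rad); the robot touches nothing.
It fails at once if the loaded tile or the soil can on it is shifted by more than 20 mm or the can is tipped (distance of any of loaded_tile, can from where it was at the start of the episode above 0.02 m or angle between can's own z axis and vertical above 0.3 rad).
It fails at once if the bare tile is tipped up by more than 15 degrees (angle between tile's own z axis and vertical above 0.26 rad).
It also fails if it takes over 35 s, if anything falls off the work surface, if the arm or the gripper's body presses on something with over 40 N, if the wrist force passes 120 N, or if a joint passes its speed limit or range.

## Working session

There is one attempt and no reset: what is moved stays moved. The work goes in short steps, Python scripts to look and compute and a tool call to move; the robot and the scene stay as the last step left them, time stands still between calls to the robot, and variables do not carry over. Pictures are saved under pics/ and viewed, about 8 in all and at most 12, crops included, and the job is handed in when it is done.

Besides the shell and the picture viewer there is one more tool, called after ">>>" by a JSON object that holds its "method" and its "body". arm_command: Moves the arm, as the interface text tells. Its arguments: {"type":"object","properties":{"moves":{"type":"array"},"grip_force":{"type":"number"}},"required":["moves"]}

```bash
mkdir -p pics; ls; python3 - <<'E'
from plant import r
import cv2,numpy as np
for n in("top","side"):
    c=r.capture(n); cv2.imwrite(f"pics/{n}0.png",c["image"][...,::-1]); np.savez(f"{n}0.npz",**c)
    print(c["mtx"].tolist(),np.round(c["world_to_cam"],4).tolist())
s=r.read_state(); print(s)
E
```

```text
pics
[[386.3580832978669, 0.0, 322.5977210387741], [0.0, 386.3580832978669, 203.6133129283428], [0.0, 0.0, 1.0]] [[-0.0248, -0.9997, -0.005, -0.0135], [-0.9987, 0.025, -0.044, 0.4806], [0.0441, 0.0039, -0.999, 0.7865], [0.0, 0.0, 0.0, 1.0]]
[[411.0436983200014, 0.0, 323.713551787341], [0.0, 411.0436983200014, 193.814570709895], [0.0, 0.0, 1.0]] [[0.8838, -0.4679, -0.004, -0.4278], [-0.3463, -0.6483, -0.6781, 0.1617], [0.3147, 0.6007, -0.7349, 0.729], [0.0, 0.0, 0.0, 1.0]]
{'time_s': 0.1, 'qpos': array([-1.31749895,  0.41787755, -0.01028613,  1.61411877,  0.00472483,
        1.11069827, -0.05302571]), 'dq': array([ 5.51247617e-04, -1.90953655e-03, -2.01872121e-04, -1.67614838e-03,
        1.09162685e-03, -2.16948772e-05,  1.45195778e-03]), 'joint_efforts': array([ 9.36689139e-04, -8.52610016e+01,  6.39956016e-01, -4.26705694e+01,
       -4.88706760e-02,  1.63562782e-02, -1.09704996e-05]), 'ee_pos': array([0.18151983, 0.59770339, 0.20490884]), 'tcp_rot': array([-0.42139755,  0.56829643,  0.42088072,  0.5677347 ]), 'force': array([ 0.66473407, -0.95991566, -0.27636061]), 'torque': array([-0.0650113 , -0.01776145,  0.02442353]), 'gripper_width': 1.0036479281034367}
```

View pics/top0.png

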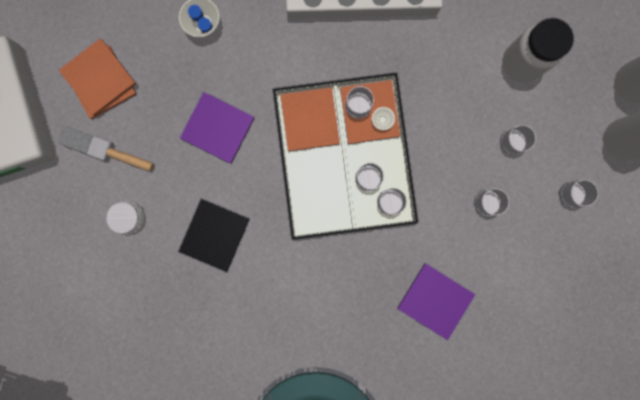

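View pics/side0.png

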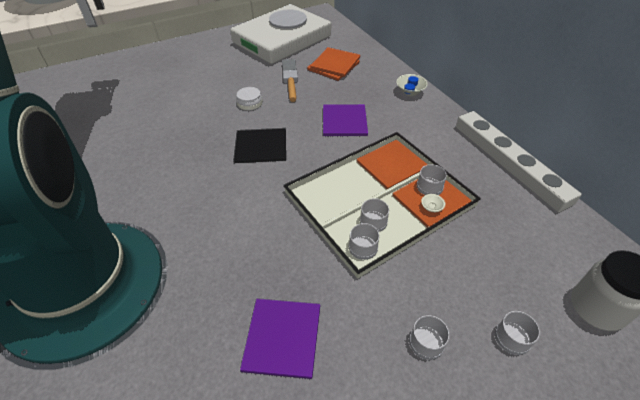

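The top view shows the tray's rim corners near pixels (274,88), (397,74), (416,222), (293,238). The bare tile is in the left lane at about (310,119), with the loaded tile and cans in the right lane. The side view agrees, and the arm is clear of the tray.

```bash
cat > h.py <<'E'
import numpy as np,cv2
def ray(c,uv,z):
    T=c["world_to_cam"];R=T[:3,:3];o=-R.T@T[:3,3]
    uv=np.atleast_2d(uv); d=np.c_[uv,np.ones(len(uv))]@np.linalg.inv(c["mtx"]).T@R
    return o+d*((z-o[2])/d[:,2])[:,None]
def tiles(c,area=300):
    h=cv2.cvtColor(c["image"],cv2.COLOR_RGB2HSV)
    m=cv2.inRange(h,(3,120,70),(15,255,255))
    cs,_=cv2.findContours(m,cv2.RETR_EXTERNAL,cv2.CHAIN_APPROX_NONE)
    return [k[:,0].astype(np.float32) for k in cs if cv2.contourArea(k)>area]
E
python3 - <<'E'
from h import *
c=np.load("top0.npz"); im=c["image"]
for k in tiles(c):
    p=ray(c,k,.013)[:,:2].astype(np.float32); print("orange",k.mean(0),cv2.minAreaRect(p))
d=cv2.inRange(im,(0,0,0),(60,60,60)); cs,_=cv2.findContours(d,cv2.RETR_EXTERNAL,cv2.CHAIN_APPROX_NONE)
for k in cs:
    if cv2.contourArea(k)>9000:
        k=k[:,0]; p=ray(c,k,.02)[:,:2].astype(np.float32); q=cv2.minAreaRect(p); print("tray",q,cv2.boxPoints(q).tolist(), k.min(0),k.max(0))
c=np.load("side0.npz")
for k in tiles(c):
    p=ray(c,k,.013)[:,:2].astype(np.float32); print("side orange",k.mean(0),cv2.minAreaRect(p))
from plant import r
from scipy.spatial.transform import Rotation as R
print(R.from_quat(r.read_state()["tcp_rot"]).as_matrix().round(3))
E
```

```text
orange [309.49515  118.601944] ((0.6573405265808105, -0.0028048865497112274), (0.118143230676651, 0.10492566227912903), 6.5131707191467285)
orange [369.51462 111.82164] ((0.6693013906478882, -0.12830956280231476), (0.117590993642807, 0.10647974908351898), 6.716968536376953)
orange [98.47619 79.56614] ((0.7536569237709045, 0.43770742416381836), (0.13861706852912903, 0.11667842417955399), 31.90398406982422)
tray ((0.577745795249939, -0.07289344072341919), (0.31278955936431885, 0.25750428438186646), 6.027431488037109) [[0.4086960256099701, 0.03872474655508995], [0.43573519587516785, -0.21735596656799316], [0.7467955350875854, -0.18451163172721863], [0.7197563648223877, 0.07156908512115479]] [273  73] [416 238]
side orange [431.5625  201.20673] ((0.6661561131477356, -0.12992696464061737), (0.12451032549142838, 0.11074785888195038), 6.512590408325195)
side orange [391.2345  163.08276] ((0.6537988185882568, -0.004452303051948547), (0.1244003176689148, 0.11124005168676376), 6.5742998123168945)
side orange [334.21054  63.05263] ((0.7489528059959412, 0.43354523181915283), (0.15684115886688232, 0.12238125503063202), 35.53227615356445)
[[-0.    -0.957  0.291]
 [-0.001  0.291  0.957]
 [-1.    -0.    -0.001]]
```

Tray yaw is about 6.3°, centre about (0.577,−0.073). The tile centre is about (0.656,−0.004), so the drag is about 0.175 m. I'll turn the tool by 23.2° to align it with the tray, shut the fingers and move over.

>>> {"method": "arm_command", "body": {"moves": [{"delta_rot":[-7.7,0,0],"travel":[0,0,0],"hand":0},{"delta_rot":[-7.7,0,0],"travel":[0,0,0],"hand":0},{"delta_rot":[-7.8,0,0],"travel":[0,0,0],"hand":0},{"delta_rot":[0,0,0],"travel":[0,-0.02,-0.0325],"hand":0},{"delta_rot":[0,0,0],"travel":[0,-0.02,-0.0325],"hand":0},{"delta_rot":[0,0,0],"travel":[0,-0.02,-0.0325],"hand":0},{"delta_rot":[0,0,0],"travel":[0,-0.02,-0.0325],"hand":0},{"delta_rot":[0,0,0],"travel":[0,-0.02,-0.0325],"hand":0},{"delta_rot":[0,0,0],"travel":[0,-0.02,-0.0325],"hand":0},{"delta_rot":[0,0,0],"travel":[0,-0.02,-0.0325],"hand":0},{"delta_rot":[0,0,0],"travel":[0,-0.02,-0.0325],"hand":0},{"delta_rot":[0,0,0],"travel":[0,-0.02,-0.0325],"hand":0}]}}

```text
time_s: 1.3
ee_pos: [0.3933, 0.3257, 0.2054]
tcp_rot: [-0.527, 0.472, 0.527, 0.472]
force: [0.3, 0.6, 1.1]
gripper_width: 0.022
```

>>> {"method": "arm_command", "body": {"moves": [{"delta_rot":[0,0,0],"travel":[0,-0.02,-0.0325],"hand":0},{"delta_rot":[0,0,0],"travel":[0,-0.02,-0.0325],"hand":0},{"delta_rot":[0,0,0],"travel":[0,-0.02,-0.0325],"hand":0},{"delta_rot":[0,0,0],"travel":[0,-0.02,-0.0325],"hand":0},{"delta_rot":[0,0,0],"travel":[0,-0.02,-0.0325],"hand":0},{"delta_rot":[0,0,0],"travel":[0,-0.02,-0.0325],"hand":0},{"delta_rot":[0,0,0],"travel":[0,-0.02,-0.0325],"hand":0},{"delta_rot":[0,0,0],"travel":[0,-0.02,-0.0325],"hand":0},{"delta_rot":[0,0,0],"travel":[0,-0.02,-0.0325],"hand":0},{"delta_rot":[0,0,0],"travel":[0,0,0],"hand":0},{"delta_rot":[0,0,0],"travel":[0,0,0],"hand":0}]}}

```text
time_s: 2.4
ee_pos: [0.6036, 0.0555, 0.2049]
tcp_rot: [-0.526, 0.472, 0.527, 0.472]
force: [0.1, 0.5, -0.0]
gripper_width: 0.008
```

```bash
cat > st.py <<'E'
from plant import r
from scipy.spatial.transform import Rotation as R
import numpy as np
s=r.read_state(); M=R.from_quat(s["tcp_rot"]).as_matrix(); g=np.array([.656,-.0035,.013]); e=np.array([.482,-.0227,.013])
print(s["time_s"],s["ee_pos"].round(4),s["force"].round(2),s["gripper_width"],s["qpos"].round(2)); print(M.round(3))
print("tool-frame to start",(M.T@(g-s["ee_pos"])).round(4),"to end",(M.T@(e-s["ee_pos"])).round(4))
E
python3 st.py
```

```text
2.4 [0.6036 0.0555 0.2049] [ 0.11  0.5  -0.04] 0.00797250877456917 [-0.34  0.39  0.25  1.67 -0.11  1.09  1.63]
[[-0.001 -0.994 -0.109]
 [-0.    -0.109  0.994]
 [-1.     0.001 -0.   ]]
tool-frame to start [ 0.1919 -0.0459 -0.0643] to end [ 0.192   0.1292 -0.0645]
```

>>> {"method": "arm_command", "body": {"moves": [{"delta_rot":[0,0,0],"travel":[0,-0.023,-0.032],"hand":0},{"delta_rot":[0,0,0],"travel":[0,-0.023,-0.032],"hand":0},{"delta_rot":[0,0,0],"travel":[0.035,0,0],"hand":0},{"delta_rot":[0,0,0],"travel":[0.035,0,0],"hand":0},{"delta_rot":[0,0,0],"travel":[0.035,0,0],"hand":0},{"delta_rot":[0,0,0],"travel":[0.035,0,0],"hand":0},{"delta_rot":[0,0,0],"travel":[0.025,0,0],"hand":0},{"delta_rot":[0,0,0],"travel":[0,0,0],"hand":0},{"delta_rot":[0,0,0],"travel":[0,0,0],"hand":0},{"delta_rot":[0,0,0],"travel":[0,0,0],"hand":0}]}}

```text
time_s: 3.4
ee_pos: [0.6573, -0.0019, 0.0423]
tcp_rot: [0.527, -0.471, -0.526, -0.472]
force: [0.9, 0.1, -0.0]
gripper_width: 0.004
```

```bash
python3 st.py; python3 - <<'E'
from plant import r
import cv2
c=r.capture("side"); cv2.imwrite("pics/side1.png",cv2.resize(c["image"][80:300,240:520,::-1],None,fx=2.5,fy=2.5))
E
```

```text
3.4 [ 0.6573 -0.0019  0.0423] [ 0.93  0.14 -0.01] 0.003975348433807564 [-0.21  0.66  0.23  1.65 -0.19  0.85  1.78]
[[ 0.002 -0.994 -0.11 ]
 [ 0.    -0.11   0.994]
 [-1.    -0.002 -0.   ]]
tool-frame to start [ 0.0293  0.0016 -0.0015] to end [ 0.0289  0.1766 -0.0013]
```

View pics/side1.png

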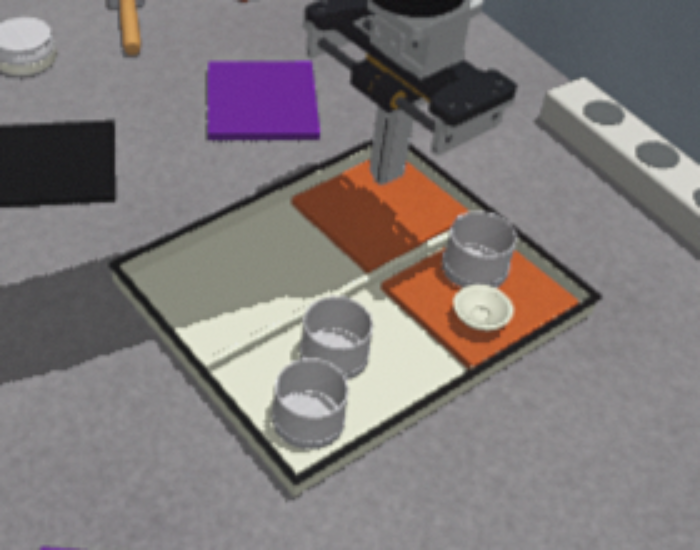

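The shut fingertips (about (388,180) in the crop) hover over the bare tile's middle, well clear of the can at (480,250). Descending gently now.

>>> {"method": "arm_command", "body": {"moves": [{"delta_rot":[0,0,0],"travel":[0.01,0,0],"hand":0},{"delta_rot":[0,0,0],"travel":[0.01,0,0],"hand":0},{"delta_rot":[0,0,0],"travel":[0.005,0,0],"hand":0},{"delta_rot":[0,0,0],"travel":[0.003,0,0],"hand":0},{"delta_rot":[0,0,0],"travel":[0,0,0],"hand":0},{"delta_rot":[0,0,0],"travel":[0,0,0],"hand":0}]}}

```text
time_s: 4.05
ee_pos: [0.6571, -0.0025, 0.0133]
tcp_rot: [0.527, -0.471, -0.526, -0.472]
force: [-2.4, 0.7, 14.2]
gripper_width: 0.002
```

>>> {"method": "arm_command", "body": {"moves": [{"delta_rot":[0,0,0],"travel":[0.002,0,0],"hand":0},{"delta_rot":[0,0,0],"travel":[0,0,0],"hand":0},{"delta_rot":[0,0,0],"travel":[0,0,0],"hand":0}]}}

```text
time_s: 4.35
ee_pos: [0.658, -0.0026, 0.0131]
tcp_rot: [0.527, -0.471, -0.526, -0.473]
force: [-9.1, 0.0, 37.4]
gripper_width: 0.006
```

Contact is stiff, about 11 N/mm. I'll ease back.

>>> {"method": "arm_command", "body": {"moves": [{"delta_rot":[0,0,0],"travel":[-0.002,0,0],"hand":0},{"delta_rot":[0,0,0],"travel":[0,0,0],"hand":0}]}}

```text
time_s: 4.55
ee_pos: [0.6571, -0.0025, 0.0133]
tcp_rot: [0.527, -0.471, -0.526, -0.472]
force: [-3.2, 0.3, 15.9]
gripper_width: 0.004
```

>>> {"method": "arm_command", "body": {"moves": [{"delta_rot":[0,0,0],"travel":[0,0.004,0],"hand":0},{"delta_rot":[0,0,0],"travel":[0,0.004,0],"hand":0},{"delta_rot":[0,0,0],"travel":[0,0.004,0],"hand":0},{"delta_rot":[0,0,0],"travel":[0,0,0],"hand":0}]}}

```text
time_s: 4.95
ee_pos: [0.6454, -0.0039, 0.0133]
tcp_rot: [0.527, -0.471, -0.526, -0.472]
force: [-0.1, -0.0, 12.8]
gripper_width: 0.002
```

```bash
cat > tl.py <<'E'
from plant import r
from h import *
import sys
for n in ("side","top"):
    c=r.capture(n); cv2.imwrite(f"pics/{n}_{sys.argv[1]}.png",c["image"][...,::-1])
    for k in tiles(c,60):
        p=ray(c,k,.013)[:,:2].astype(np.float32); q=(p-[.577,-.0735])@np.array([[.994,-.11],[.11,.994]])
        print(n,len(k),"tray x %.3f..%.3f y %.3f..%.3f"%(q[:,0].min(),q[:,0].max(),q[:,1].min(),q[:,1].max()))
E
python3 tl.py a; python3 st.py
```

```text
side 208 tray x 0.020..0.145 y -0.121..-0.011
side 175 tray x 0.012..0.136 y 0.003..0.115
side 114 tray x 0.143..0.316 y 0.406..0.572
top 273 tray x 0.027..0.145 y -0.118..-0.012
top 189 tray x 0.153..0.313 y 0.417..0.566
5.05 [ 0.6454 -0.0038  0.0133] [-1.21 -0.83 13.24] 0.006206058489583697 [-0.2   0.69  0.22  1.69 -0.2   0.78  1.79]
[[ 0.002 -0.994 -0.11 ]
 [ 0.    -0.11   0.994]
 [-1.    -0.002 -0.   ]]
tool-frame to start [ 0.0003 -0.0106 -0.0009] to end [-0.      0.1645 -0.0008]
```

The tile follows with the fingers at about 13 N. Continuing.

>>> {"method": "arm_command", "body": {"moves": [{"delta_rot":[0,0,0],"travel":[0,0.008,0],"hand":0},{"delta_rot":[0,0,0],"travel":[0,0.008,0],"hand":0},{"delta_rot":[0,0,0],"travel":[0,0.008,0],"hand":0},{"delta_rot":[0,0,0],"travel":[0,0.008,0],"hand":0},{"delta_rot":[0,0,0],"travel":[0,0.008,0],"hand":0}]}}

```text
time_s: 5.55
ee_pos: [0.606, -0.0082, 0.0133]
tcp_rot: [0.528, -0.471, -0.526, -0.472]
force: [3.5, 0.3, 11.2]
gripper_width: 0.004
```

>>> {"method": "arm_command", "body": {"moves": [{"delta_rot":[0,0,0],"travel":[0,0.008,0],"hand":0},{"delta_rot":[0,0,0],"travel":[0,0.008,0],"hand":0},{"delta_rot":[0,0,0],"travel":[0,0.008,0],"hand":0},{"delta_rot":[0,0,0],"travel":[0,0.008,0],"hand":0},{"delta_rot":[0,0,0],"travel":[0,0.008,0],"hand":0}]}}

```text
time_s: 6.05
ee_pos: [0.5664, -0.0126, 0.0133]
tcp_rot: [0.528, -0.471, -0.526, -0.472]
force: [3.8, -0.3, 11.6]
gripper_width: 0.003
```

```bash
python3 tl.py b; python3 st.py
```

```text
side 208 tray x 0.020..0.145 y -0.121..-0.011
side 188 tray x -0.066..0.056 y 0.004..0.115
side 97 tray x 0.143..0.286 y 0.405..0.572
top 237 tray x 0.027..0.145 y -0.118..-0.043
top 189 tray x 0.153..0.313 y 0.415..0.566
6.15 [ 0.5653 -0.0127  0.0132] [-4.42  0.02 17.79] 0.00534035829368867 [-0.21  0.58  0.22  1.9  -0.19  0.68  1.81]
[[ 0.002 -0.994 -0.11 ]
 [ 0.    -0.11   0.994]
 [-1.    -0.002 -0.   ]]
tool-frame to start [ 0.0004 -0.0911 -0.0008] to end [ 0.0001  0.0839 -0.0008]
```

>>> {"method": "arm_command", "body": {"moves": [{"delta_rot":[0,0,0],"travel":[0,0.008,0],"hand":0},{"delta_rot":[0,0,0],"travel":[0,0.008,0],"hand":0},{"delta_rot":[0,0,0],"travel":[0,0.008,0],"hand":0},{"delta_rot":[0,0,0],"travel":[0,0.008,0],"hand":0},{"delta_rot":[0,0,0],"travel":[0,0.008,0],"hand":0}]}}

```text
time_s: 6.65
ee_pos: [0.5267, -0.017, 0.0132]
tcp_rot: [0.528, -0.471, -0.526, -0.472]
force: [3.7, 0.4, 12.6]
gripper_width: 0.004
```

>>> {"method": "arm_command", "body": {"moves": [{"delta_rot":[0,0,0],"travel":[0,0.008,0],"hand":0},{"delta_rot":[0,0,0],"travel":[0,0.008,0],"hand":0},{"delta_rot":[0,0,0],"travel":[0,0.008,0],"hand":0},{"delta_rot":[0,0,0],"travel":[0,0.006,0],"hand":0}]}}

```text
time_s: 7.05
ee_pos: [0.4968, -0.0203, 0.0132]
tcp_rot: [0.528, -0.471, -0.526, -0.473]
force: [3.9, 1.0, 11.6]
gripper_width: 0.003
```

```bash
python3 tl.py c; python3 st.py
```

```text
side 209 tray x 0.020..0.145 y -0.121..-0.011
side 192 tray x -0.135..-0.014 y 0.004..0.115
top 338 tray x 0.027..0.145 y -0.118..-0.011
top 189 tray x 0.153..0.313 y 0.415..0.566
7.15 [ 0.4961 -0.0204  0.0132] [-2.27  0.03 19.16] 0.0047534422156926175 [-0.21  0.49  0.22  2.07 -0.19  0.6   1.83]
[[ 0.002 -0.994 -0.11 ]
 [ 0.    -0.11   0.994]
 [-1.    -0.002 -0.   ]]
tool-frame to start [ 0.0005 -0.1608 -0.0008] to end [ 0.0002  0.0143 -0.0008]
```

>>> {"method": "arm_command", "body": {"moves": [{"delta_rot":[0,0,0],"travel":[0,0.004,0],"hand":0},{"delta_rot":[0,0,0],"travel":[0,0.004,0],"hand":0},{"delta_rot":[0,0,0],"travel":[0,0.002,0],"hand":0}]}}

```text
time_s: 7.45
ee_pos: [0.4871, -0.0214, 0.0132]
tcp_rot: [0.528, -0.471, -0.526, -0.473]
force: [2.7, -0.2, 11.6]
gripper_width: 0.003
```

>>> {"method": "arm_command", "body": {"moves": [{"delta_rot":[0,0,0],"travel":[0,0.002,0],"hand":0},{"delta_rot":[0,0,0],"travel":[0,0.002,0],"hand":0}]}}

```text
time_s: 7.65
ee_pos: [0.4833, -0.0218, 0.0132]
tcp_rot: [0.528, -0.471, -0.526, -0.473]
force: [4.6, 1.0, 12.6]
gripper_width: 0.005
```

>>> {"method": "arm_command", "body": {"moves": [{"delta_rot":[0,0,0],"travel":[0,0.002,0],"hand":0},{"delta_rot":[0,0,0],"travel":[0,0.002,0],"hand":0}]}}

```text
time_s: 7.85
ee_pos: [0.4794, -0.0222, 0.0132]
tcp_rot: [0.528, -0.471, -0.526, -0.473]
force: [5.5, 0.0, 11.1]
gripper_width: 0.004
```

```bash
python3 tl.py d; python3 st.py
```

```text
side 211 tray x 0.020..0.145 y -0.121..-0.011
side 172 tray x -0.147..-0.032 y 0.004..0.115
top 341 tray x 0.027..0.145 y -0.118..-0.011
top 189 tray x 0.153..0.313 y 0.415..0.566
7.95 [ 0.4792 -0.0222  0.0132] [ 2.72  0.09 13.21] 0.002920472270199558 [-0.21  0.46  0.22  2.11 -0.18  0.58  1.83]
[[ 0.003 -0.994 -0.11 ]
 [-0.    -0.11   0.994]
 [-1.    -0.003 -0.   ]]
tool-frame to start [ 0.0008 -0.1778 -0.0008] to end [ 0.0002 -0.0027 -0.0008]
```

>>> {"method": "arm_command", "body": {"moves": [{"delta_rot":[0,0,0],"travel":[0,0.002,0],"hand":0},{"delta_rot":[0,0,0],"travel":[0,0.002,0],"hand":0}]}}

```text
time_s: 8.15
ee_pos: [0.4756, -0.0226, 0.0132]
tcp_rot: [0.528, -0.471, -0.526, -0.473]
force: [6.1, 1.5, 11.1]
gripper_width: 0.001
```

>>> {"method": "arm_command", "body": {"moves": [{"delta_rot":[0,0,0],"travel":[-0.003,0,0],"hand":0},{"delta_rot":[0,0,0],"travel":[-0.01,0,0],"hand":0},{"delta_rot":[0,0,0],"travel":[-0.03,0,0],"hand":0},{"delta_rot":[0,0,0],"travel":[-0.04,0,0],"hand":0},{"delta_rot":[0,0,0],"travel":[-0.04,0,0],"hand":0},{"delta_rot":[0,0,0],"travel":[-0.04,0,0],"hand":0},{"delta_rot":[0,0,0],"travel":[0,0.02,0.04],"hand":0},{"delta_rot":[0,0,0],"travel":[0,0.02,0.04],"hand":0},{"delta_rot":[0,0,0],"travel":[0,0,0.04],"hand":0},{"delta_rot":[0,0,0],"travel":[0,0,0.04],"hand":0},{"delta_rot":[0,0,0],"travel":[0,0,0.04],"hand":0},{"delta_rot":[0,0,0],"travel":[0,0,0.04],"hand":0}]}}

```text
time_s: 9.35
ee_pos: [0.4068, 0.2129, 0.1761]
tcp_rot: [0.527, -0.472, -0.527, -0.472]
force: [0.9, 0.2, 0.1]
gripper_width: 0.006
```

>>> {"method": "arm_command", "body": {"moves": [{"delta_rot":[0,0,0],"travel":[0,0,0.03],"hand":0},{"delta_rot":[0,0,0],"travel":[0,0,0.03],"hand":0},{"delta_rot":[0,0,0],"travel":[0,0,0],"hand":0},{"delta_rot":[0,0,0],"travel":[0,0,0],"hand":0}]}}

```text
time_s: 9.75
ee_pos: [0.4006, 0.271, 0.1756]
tcp_rot: [0.527, -0.472, -0.527, -0.471]
force: [-0.1, -0.2, 0.2]
gripper_width: 0.004
```

```bash
python3 tl.py e; python3 st.py
```

```text
side 210 tray x 0.020..0.145 y -0.121..-0.011
side 154 tray x -0.148..-0.031 y 0.005..0.115
side 113 tray x 0.143..0.316 y 0.405..0.572
top 208 tray x -0.148..-0.031 y 0.009..0.114
top 341 tray x 0.027..0.145 y -0.118..-0.011
top 189 tray x 0.153..0.313 y 0.415..0.566
9.85 [0.401  0.2701 0.1756] [-0.22 -0.77 -0.73] 0.0018443058620349246 [-0.7   0.2   0.04  1.99 -0.01  0.95  1.03]
[[ 0.    -0.994 -0.109]
 [-0.001 -0.109  0.994]
 [-1.     0.    -0.001]]
tool-frame to start [ 0.1628 -0.2238 -0.2996] to end [ 0.1628 -0.0487 -0.2998]
```

View pics/top_e.png

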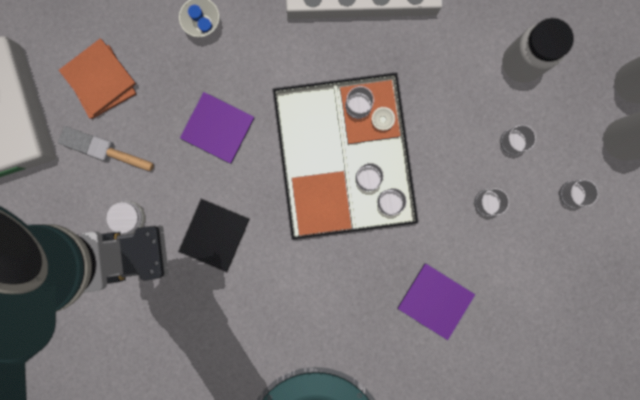

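View pics/side_e.png

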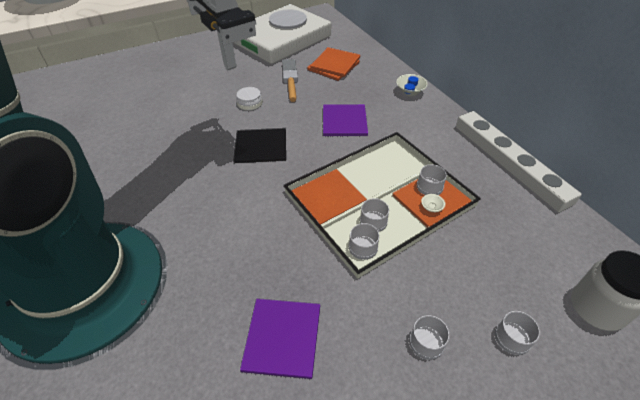

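The bare tile lies flat at (322,203) in the top view, against the near rim. The loaded tile is unmoved at (370,112), and its can at (359,102) is still upright. The arm is clear and free of contact.

```bash
python3 -c "
from plant import r
print(r.finish_job())"
```

```text
the job is handed in; nothing more can be done
None
```

The bare terracotta tile is now against the tray's near rim, lying flat, and the job is handed in. I pressed shut fingertips on its middle and dragged it about 0.175 m down its lane, then lifted off and moved the arm clear. It took about 10 s of the 35 s allowed.

**Tile position:** both cameras put its visible edges at tray x = −0.148 to −0.031 m, so its centre is about −0.09 m. It lies inside its own lane.

**Loaded tile, can and dish:** in the last pictures they look the same as in the first, with the can upright. The loaded tile's measured edges did not change during the drag.

**Press force:** it was mostly 11–13 N while moving, with rises to 16–19 N when it stopped. While setting the contact, one 2 mm step down pushed it to 37 N. I eased back to about 16 N before dragging. That was at the fingertips, with nothing shifted or tipped by it.

No check failed or disagreed: the tool's force read under 1.5 N, about its no-contact level, once the arm was clear. The hand-in reports no verdict.

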